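# Unfold the crank and clamp the bottle

## Robot

A 7-joint arm with a two-finger parallel gripper is mounted at the origin on a cart in front of the work surface, level with it; the furniture and walls round the work are solid. World frame = base frame: x ahead of the robot, y to its left, z up, the work surface at z = 0. Lengths are in mm, angles in rad, forces in N, time in s.
With the tool pointing down it reaches from about 400 to 850 mm from the base axis. Payload 10.4 kg.
Tool frame: the origin (TCP) lies between the finger pads; the fingertips stand 19 mm ahead of it and the grasp point (between the pads) is the TCP; z points along the fingers, y is the line along which they close (so a half turn about z gives the same grasp; the last joint's range is limited). The gripper opens to 87 mm and grips with 3 to 60 N. Pads are 19 mm wide; open, the fingers measure 117 mm over their backs; the gripper's body (75 mm by 190 mm) begins 51 mm behind the grasp point.
Start: joints at [-1.206, 0.332, -0.065, 1.46, 0.022, 1.35, -0.088], TCP at [236.335, 578.618, 211.276] pointing down, gripper open.
Joint ranges: [-2.6, 2.6], [-0.5, 2.12], [-1.47, 1.34], [0.16, 2.42], [-1.27, 4.41], [0.06, 2.06], [-2.6, 2.6]. Speed limits (rad/s): [2.22, 2.22, 2.79, 2.79, 3.14, 3.14, 3.14].

## Interface

Orientations are given as a rotation vector (axis times angle).
In Python, from station import arm gives the robot as it stands. The module is installed in compiled form; this text tells all that it offers.
- The arm moves only by the tool jog_arm, never from a script. Its arguments are lists of equal length, an entry for each row: "dp": the shift along the tool's x, y, z each as a share of 0.025 m, from -1 to 1, a list of three; "turn": the turn, a rotation vector about the tool's x, y, z each as a share of 5 degrees, from -1 to 1, a list of three; "grip": the closure, from -1 (fully open) to 1 (shut). In form: {"dp": [[tx, ty, tz], ...], "turn": [[rx, ry, rz], ...], "grip": [grip, ...]}. A call has 1 to 12 rows; each row shifts and turns the commanded pose from where the row before left it, along the tool's axes as they then stand; what a row does not reach is not made up. A row lasts 1/8 s, in which the tool goes at most 62.5 mm and 10.7 degrees, less where a joint would pass 70% of its speed; a pose out of reach is approached as far as the arm can. A call with a number of a shift or a turn outside -1 to 1 is refused whole. A call with a gripper value outside its range is refused whole. The fingers move at their own pace and stop on an object; "newtons" is the grip in N (left out, the last holds). Time passes only in rows, so rows that do not move let the fingers close. It gives the time, the measured TCP pose, the force, the opening and the grip force at its end, in the units of the state.
- arm.read_state(): the state, without advancing time (a new reading comes with each control period).
- arm.grab_frame(name): name is "scene" or "side" or "wrist"; returns a dict with "color" (420x560x3 uint8, blue, green, red), "vertical_fov" (degrees; the focal length in pixels is half the picture's height over the tangent of half this angle, whatever the lens; pixels are square), "cx", "cy" (the principal point, pixels), "view" (4x4, takes a point from world to camera coordinates). Camera axes: x right, y down, z forward; pixel columns grow to the right and rows downward; lengths in mm; the calibration is good to about 2 mm. A picture is of the moment at which its call begins. There is no depth.
- arm.job_done(): hands the job in; it is judged then, once.
The state is a dict: "time_s": time; "joint_pos": joint angles; "dq": joint speeds; "joint_efforts": joint torques, N m; "ee_pos": TCP position; "orientation": TCP orientation; "ft_force": force on the tool from outside, world axes, zero at the start; "ft_torque": the same for the moment, N m; "grip_width": finger opening in mm; "gripper_force": force on a finger pad.
Only numpy, scipy, OpenCV 4.12 (cv2) and the standard library are available. Lean on these libraries where they do the work, as an engineer would, in place of code of your own. Each camera call takes 0.05 s, during which the arm holds its last target. There are 200 camera calls.

## Task

Clamp the needle-cap bottle upright in the bench clamp so that its cap can be worked on: fold the hand wheel's red crank handle out until it stands fully upright, then use it to wind the wheel clockwise until the jaw holds the bottle firmly against the V-block without crushing it. Do not wind the wheel while the handle is still folded, leave the handle standing up, and leave the other things on the bench alone.

Things in the scene. Friction and masses are not known exactly. Their poses are not given: they have to be found in the camera images.
- clamp: Bench clamp, bolted down, standing elsewhere every time: grey base plate 315x130x12 mm, blue housing, black level hand wheel 140 mm across on top. Origin on the bench under the wheel's upright axis; +x is the clamping direction, from wheel to jaws; z up. Jaw, bottle and V-block lie 55 to 215 mm along +x; the bottle's tip is 113 mm above the bench, jaw and V-block lower than the wheel.
- wheel_centre (a point): Point on the hand wheel's upright axis at the height of its flat top face, 82 mm above the bench.
- wheel (a joint): Turn of the hand wheel, rad; clockwise seen from above is positive and closes the clamp, 9 mm of jaw travel per rad. Its zero does not tell where the jaw meets the bottle. The bottle is home after 1.5 to 6 rad of winding (up to one turn). A brake (0.45 Nm, 5 to 8 N at the handle) holds the wheel where it is left. Hard stop at 6.8.
- handle (a joint): Fold-away crank handle: 0 = folded flat over the wheel, 1.571 = unfolded, standing upright against its stop. Stiff hinge (0.3 Nm, about 4 N at 72 mm from the pivot): stays where it is left, and folds again if pushed hard towards the wheel's axis.
- handle_pivot (a point): Hinge of the handle, between two steel ears (16 mm along the handle, 25 mm across, their top 20 mm above the wheel's top face). It lies 58 mm from the wheel's axis and 13 mm above the wheel's top face; the hinge line is level and tangential to the wheel.
- handle_end (a point): Free end of the handle on its centre line, 90 mm from the pivot. Folded, the handle lies level from the pivot across the wheel's axis to 32 mm beyond, its underside 4 mm above the wheel's top face. Unfolded, the end is 103 mm above that face.
- grip: Red round grip, 18 mm in diameter, 68 mm long (from 22 to 90 mm from the pivot), spinning freely on the handle's spindle. Origin at the pivot, -x along the handle to its end.
- bottle_centre (a point): White squeeze bottle with a black needle cap, 39 mm in diameter, 101 mm high, about 60 g: centre of its body, 34 mm above its underside. It stands loose on the base plate between the jaw and the V-block.
- bottle: The same bottle: origin at the centre of its underside, z up. Pushed by a rubber pad sprung on the jaw (3 N/mm): once the bottle is home in the V and stops moving, each further rad of the wheel adds 27 N of squeeze and 4 N to the push at the handle. A proper hold is about 28 N, roughly 1 rad past that point; under 12 N it slips, over 45 N it is crushed.
- vblock: Blue V-block with black rubber faces, 84 mm wide, 46 mm high, bolted on the base plate. Origin: where the bottle's axis stands when home in the V; +x away from the wheel.
- green_box: Bystander: olive-green hinged parts box 91x124x46 mm, on the bench away from the clamp; origin at the centre of its underside.
- steel_brush: Bystander: black-handled steel brush 22x166x12 mm, on the bench away from the clamp; origin at the centre of its underside.
- nylon_brush: Bystander: black nylon brush 22x170x13 mm, on the bench away from the clamp; origin at the centre of its underside.
- white_bottle: Bystander: white bottle, lying down, 95x39x37 mm, on the bench away from the clamp; origin at the centre of its underside.
- t_grip: Bystander: black T-shaped rod handle 62x62x18 mm, on the bench away from the clamp; origin at the centre of its underside.
- mop: Bystander: woolly bore mop 24x70x24 mm, on the bench away from the clamp; origin at the centre of its underside.
Mind the look-alikes: they are no part of the job. Leave any brown or turquoise look-alike of the bottle alone.

How it is judged (in metres and radians):
On the way, in this order (a step that is already met when the one before it is completed fails the run):
1. the handle is unfolded upright (value of joint handle above 1.4 rad), for 0.2 s.
2. the wheel is being wound by its unfolded handle (value of joint handle above 1.3 rad and distance of handle_pivot from where it was at the start of the episode above 0.05 m and contact force between the fingers and grip above 0.5 N), for 0.1 s.
3. the bottle is held firmly in the V-block (contact force between bottle and vblock between 12 and 45 N and horizontal distance between bottle and vblock below 0.008 m and angle between bottle's own z axis and vertical below 0.12 rad), for 0.2 s.
At the end, for the whole second after the job is handed in: The bottle stands upright (within 0.12 rad) within 8 mm of fully home in the V-block, pressed against it with 12 to 45 N, at rest; the handle is still up (over 1.3 rad) (all of step 3 and value of joint handle above 1.3 rad and linear speed of bottle below 0.02 m/s); the robot touches nothing.
It fails at once if the wheel is wound (its rim moved over 35 mm) while the handle is not unfolded (under 1.2 rad) (value of joint handle below 1.2 rad and distance of handle_pivot from where it was at the start of the episode above 0.035 m).
It fails at once if the bottle is crushed (over 60 N) (contact force between bottle and vblock above 60 N).
It fails at once if another thing on the bench is moved over 40 mm (distance of any of green_box, steel_brush, nylon_brush, white_bottle, t_grip, mop from where it was at the start of the episode above 0.04 m).
It also fails if it takes over 58 s, if anything falls off the work surface, if the arm or the gripper's body presses on something with over 40 N, if the wrist force passes 120 N, or if a joint passes its speed limit or range.

## Working session

There is one attempt and no reset: what is moved stays moved. The work goes in short steps, Python scripts to look and compute and a tool call to move; the robot and the scene stay as the last step left them, time stands still between calls to the robot, and variables do not carry over. Pictures are saved under pics/ and viewed, at most 10 in all, crops included, and the job is handed in when it is done.

Besides the shell and the picture viewer there is one more tool, called after "Emit:" in YAML: its name, and indented under it one key for each argument. jog_arm: Moves the arm, as the interface text tells. Shift numbers are shares of 0.025 m and turn numbers shares of 5 degrees, none past 1 either way. Its arguments: {"type":"object","properties":{"dp":{"type":"array"},"turn":{"type":"array"},"grip":{"type":"array"},"newtons":{"type":"number"}},"required":["dp","turn","grip"]}

```bash
mkdir -p pics; cat > h.py <<'E'
import numpy as np, cv2
from station import arm
from scipy.spatial.transform import Rotation as R
def grab(n,f=None):
    d=arm.grab_frame(n); d['f']=d['color'].shape[0]/2/np.tan(np.radians(d['vertical_fov'])/2)
    d['view']=np.array(d['view'])
    if f: cv2.imwrite('pics/'+f,d['color'])
    return d
def ray(d,u,v):
    Rm=d['view'][:3,:3]; t=d['view'][:3,3]
    return -Rm.T@t, Rm.T@np.array([(u-d['cx'])/d['f'],(v-d['cy'])/d['f'],1])
def plane(d,u,v,z):
    o,r=ray(d,u,v); return o+r*(z-o[2])/r[2]
def proj(d,p):
    q=d['view'][:3,:3]@np.array(p)+d['view'][:3,3]; return q[0]/q[2]*d['f']+d['cx'],q[1]/q[2]*d['f']+d['cy']
def comps(m,mn=30):
    n,l,s,c=cv2.connectedComponentsWithStats(m.astype(np.uint8))
    return [(s[i].tolist(),c[i].round(1).tolist()) for i in range(1,n) if s[i][4]>=mn]
E
python3 - <<'E'
from h import *
a=grab('scene');b=grab('side');np.savez('ab.npz',a=a['color'],b=b['color'])
for n,d in(('s',a),('d',b)):
    cv2.imwrite(f'pics/{n}0.png',d['color']); print(d['f'],d['cx'],d['cy'],ray(d,280,210))
    h=cv2.cvtColor(d['color'],cv2.COLOR_BGR2HSV)
    print('red',comps(((h[...,0]<8)|(h[...,0]>172))&(h[...,1]>140)&(h[...,2]>60)))
s=arm.read_state();print(s['ee_pos'],R.from_rotvec(s['orientation']).as_matrix().round(3),s['ft_force'],s['time_s'])
E
```

```text
529.3990261881411 278.84769575503316 201.34687438503332 (array([-398.59082744, -677.7111241 ,  677.04887155]), array([ 0.75670915,  0.47692223, -0.44744649]))
red [([176, 37, 24, 2, 44], [188.4, 37.5]), ([283, 202, 19, 16, 154], [292.2, 209.7]), ([414, 373, 35, 47, 344], [431.3, 396.7])]
381.4074290378549 275.262347043997 207.6948712564906 (array([  385.99218289, -1151.26949098,   547.76272418]), array([ 0.17393961,  0.91465565, -0.3651587 ]))
red [([280, 212, 10, 12, 70], [284.3, 217.4]), ([140, 360, 73, 10, 333], [176.5, 364.7])]
[236.2235243  578.26951046 210.56826602] [[-0.926  0.378 -0.   ]
 [ 0.378  0.926 -0.001]
 [-0.    -0.001 -1.   ]] [ 0.08751112 -0.25944612 -1.05846511] 0.1
```

View pics/s0.png

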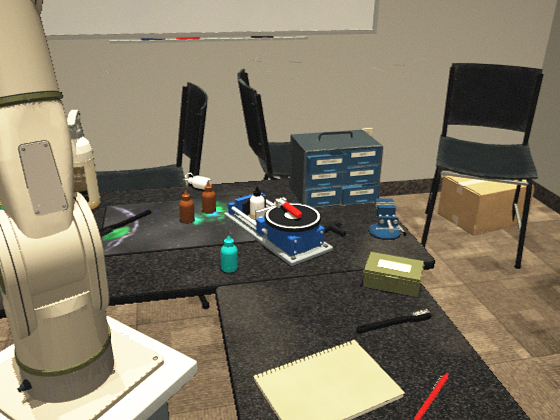

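View pics/d0.png

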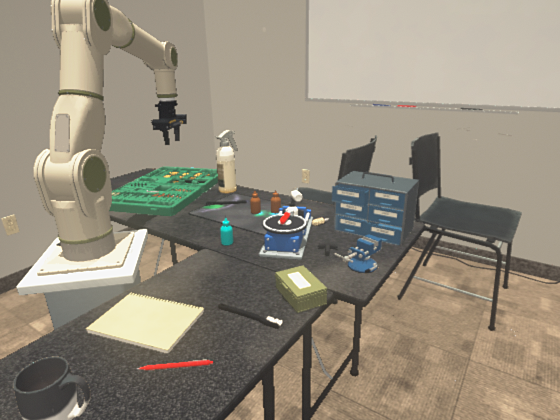

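Scene view: the clamp's wheel is at about (292,216) with the red handle at (292,210). The white bottle is at (257,203). The turquoise (229,255) and brown (187,208), (209,198) bottles are look-alikes. In the side view the wheel is at (285,224). I'll measure now and make one enlarged crop of both views.

```bash
python3 - <<'E'
from h import *
a=grab('scene');b=grab('side')
ca=cv2.resize(a['color'][170:270,215:350],None,fx=5.5,fy=5.5,interpolation=cv2.INTER_CUBIC)[:,:742]
cb=cv2.resize(b['color'][185:265,245:325],None,fx=6,fy=6,interpolation=cv2.INTER_CUBIC)
cv2.imwrite('pics/c1.png',cv2.resize(np.hstack([cv2.resize(ca,(440,326)),cv2.resize(cb,(326,326))]),None,fx=1.04,fy=1.04))
for n,(u,v) in (('a',(293,217)),('b',(285,224))):
    print(n,plane({'a':a,'b':b}[n],u,v,82).round(1))
# triangulate red
def tri(p,q):
    o1,r1=ray(a,*p);o2,r2=ray(b,*q);A=np.c_[r1,-r2];s=np.linalg.lstsq(A,o2-o1,rcond=None)[0]
    x,y=o1+r1*s[0],o2+r2*s[1];return ((x+y)/2).round(1),np.linalg.norm(x-y).round(1)
print('red',tri((292.2,209.7),(284.3,217.4)))
# white ring
for n,d,(x0,y0,x1,y1) in (('a',a,(260,195,330,240)),('b',b,(255,205,315,245))):
    h=cv2.cvtColor(d['color'],cv2.COLOR_BGR2HSV)[y0:y1,x0:x1]
    print(n,comps((h[...,2]>120)&(h[...,1]<60),15))
E
```

```text
a [593.3 -90.5  82. ]
b [ 600.1 -103.1   82. ]
red (array([602.5, -82.2,  95.5]), np.float64(0.7))
a [([0, 0, 60, 34, 403], [22.2, 17.4]), ([51, 0, 17, 3, 25], [58.2, 0.6]), ([15, 2, 12, 11, 60], [20.6, 5.8]), ([24, 17, 12, 7, 49], [28.9, 20.6]), ([2, 33, 5, 5, 18], [4.0, 34.9])]
b [([8, 1, 50, 36, 448], [37.2, 15.9]), ([28, 15, 9, 5, 29], [32.7, 17.2])]
```

View pics/c1.png

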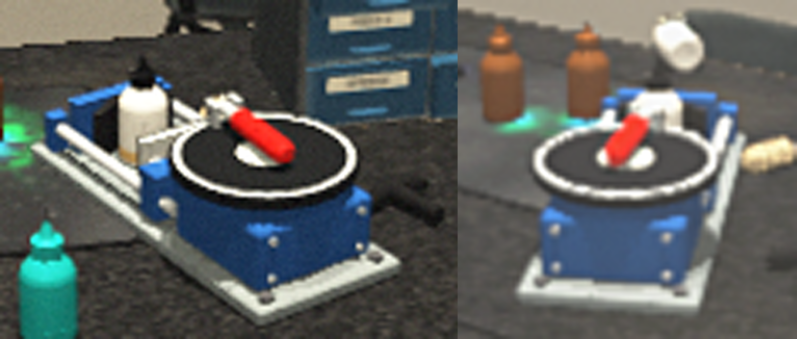

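The crop shows the wheel centre at about scene (293,216) and side (285,222). The handle pivot is at the ears, scene (280,202), and the free end points towards the scene camera. The white bottle with the black cap at scene (257,203) stands in the clamp, so it is the one meant. I'm going above it now.

Emit:
jog_arm:
  dp:
    - [-0.77,-0.64,-0.3]
    - [-0.77,-0.64,-0.3]
    - [-0.77,-0.64,-0.3]
    - [-0.77,-0.64,-0.3]
    - [-0.77,-0.64,-0.3]
    - [-0.77,-0.64,-0.3]
    - [-0.77,-0.64,-0.3]
    - [-0.77,-0.64,-0.3]
    - [-0.77,-0.64,-0.3]
    - [-0.77,-0.64,-0.3]
    - [-0.77,-0.64,-0.3]
    - [-0.77,-0.64,-0.3]
  turn:
    - [0,0,0]
    - [0,0,0]
    - [0,0,0]
    - [0,0,0]
    - [0,0,0]
    - [0,0,0]
    - [0,0,0]
    - [0,0,0]
    - [0,0,0]
    - [0,0,0]
    - [0,0,0]
    - [0,0,0]
  grip: [-1,-1,-1,-1,-1,-1,-1,-1,-1,-1,-1,-1]

```text
time_s: 1.7
ee_pos: [378.1, 311.8, 301.9]
orientation: [0.606, 3.083, 0.001]
ft_force: [-0.4, 1.5, 0.6]
grip_width: 86.9
gripper_force: 0.0
```

Emit:
jog_arm:
  dp:
    - [-0.77,-0.64,-0.1]
    - [-0.77,-0.64,-0.1]
    - [-0.77,-0.64,-0.1]
    - [-0.77,-0.64,-0.1]
    - [-0.77,-0.64,-0.1]
    - [-0.77,-0.64,-0.1]
    - [-0.77,-0.64,-0.1]
    - [-0.77,-0.64,-0.1]
    - [-0.77,-0.64,-0.1]
    - [-0.77,-0.64,-0.1]
    - [-0.77,-0.64,-0.1]
    - [-0.77,-0.64,-0.1]
  turn:
    - [0,0,0]
    - [0,0,0]
    - [0,0,0]
    - [0,0,0]
    - [0,0,0]
    - [0,0,0]
    - [0,0,0]
    - [0,0,0]
    - [0,0,0]
    - [0,0,0]
    - [0,0,0]
    - [0,0,0]
  grip: [-1,-1,-1,-1,-1,-1,-1,-1,-1,-1,-1,-1]

```text
time_s: 3.2
ee_pos: [518.7, 46.8, 331.7]
orientation: [0.606, 3.082, 0.002]
ft_force: [-0.4, 0.9, -0.2]
grip_width: 87.2
gripper_force: 0.0
```

Emit:
jog_arm:
  dp:
    - [-0.77,-0.64,0]
    - [-0.77,-0.64,0]
    - [-0.77,-0.64,0]
    - [-0.77,-0.64,0]
    - [-0.5,-0.4,0]
    - [0,0,0]
  turn:
    - [0,0,0]
    - [0,0,0]
    - [0,0,0]
    - [0,0,0]
    - [0,0,0]
    - [0,0,0]
  grip: [-1,-1,-1,-1,-1,-1]

```text
time_s: 3.95
ee_pos: [573.5, -55.2, 331.2]
orientation: [-0.609, -3.082, 0.0]
ft_force: [-0.3, 0.8, 0.2]
grip_width: 86.9
gripper_force: 0.0
```

```bash
python3 - <<'E'
from h import *
w=grab('wrist','w1.png'); print(w['f'],w['cx'],w['cy'],ray(w,280,210))
h=cv2.cvtColor(w['color'],cv2.COLOR_BGR2HSV)
print('red',comps(((h[...,0]<8)|(h[...,0]>172))&(h[...,1]>140)&(h[...,2]>60)))
s=arm.read_state();print(s['ee_pos'],R.from_rotvec(s['orientation']).as_matrix().round(3),s['joint_pos'],s['time_s'])
E
```

```text
310.650081643428 281.7487790228903 210.73353798686637 (array([498.12212016, -23.96466218, 504.78725432]), array([ 0.26759534, -0.11574038, -0.95657418]))
red [([247, 197, 51, 18, 628], [272.1, 205.5])]
[573.44717729 -54.00076579 331.20244917] [[-0.926  0.379 -0.   ]
 [ 0.379  0.926  0.   ]
 [ 0.     0.    -1.   ]] [-0.44658423  0.19627175  0.55337342  1.41597094 -0.1030603   1.5584268
  1.28183742] 4.0
```

View pics/w1.png

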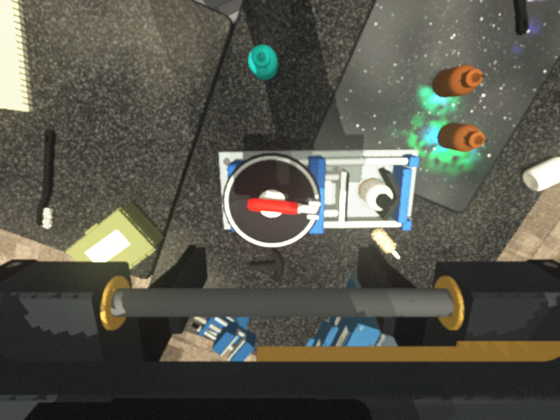

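The wrist view shows the clamp: wheel ring centred near (271,201), red grip from (248,205) to (298,208), steel ears at (311,209), bottle cap at (384,201). Now to measure these.

```bash
cat > m.py <<'E'
from h import *
w=grab('wrist')
h=cv2.cvtColor(w['color'],cv2.COLOR_BGR2HSV)
m=(((h[...,0]<8)|(h[...,0]>172))&(h[...,1]>140)&(h[...,2]>60)); v,u=np.nonzero(m)
P=np.array([plane(w,a,b,95)[:2] for a,b in zip(u,v)]); c=P.mean(0); d=np.linalg.svd(P-c,full_matrices=False)[2][0]
t=(P-c)@d; print('red c',c.round(1),'dir',d.round(3),'ext',t.min().round(1),t.max().round(1))
# ring: bright low-sat pixels at 45-75 mm radius about guess
C=plane(w,271,201,82)[:2]
for _ in range(6):
    V,U=np.mgrid[140:255,210:335]
    Q=np.array([plane(w,a,b,82)[:2] for a,b in zip(U.ravel(),V.ravel())]); rr=np.linalg.norm(Q-C,axis=1)
    ok=(h[V.ravel(),U.ravel(),2]>120)&(h[V.ravel(),U.ravel(),1]<70)&(rr>56)&(rr<71)
    X=Q[ok]; s=np.linalg.lstsq(np.c_[2*X,np.ones(len(X))],(X**2).sum(1),rcond=None)[0]; C=s[:2]
print('ring',C.round(1),'r',np.sqrt(s[2]+C@C).round(1),ok.sum())
print('ears',plane(w,311,209,100).round(1),'cap',plane(w,384,201,110).round(1))
print('side ring',)
E
python3 m.py
```

```text
red c [602.7 -81. ] dir [0.461 0.887] ext -35.0 33.9
ring [601.4 -83.8] r 64.3 1557
ears [625.9 -32.  100. ] cap [648.9  61.1 110. ]
side ring
```

Emit:
jog_arm:
  dp:
    - [0,0,0]
    - [0,0,0]
  turn:
    - [0,0,1]
    - [0,0,1]
  grip: [-1,-1]

```text
time_s: 4.3
ee_pos: [573.4, -52.6, 331.3]
orientation: [-0.873, -3.018, -0.001]
ft_force: [0.5, -0.4, 0.3]
grip_width: 86.7
gripper_force: 0.0
```

```bash
python3 - <<'E'
from h import *
s=arm.read_state();print(s['joint_pos'],R.from_rotvec(s['orientation']).as_matrix().round(3))
E
```

```text
[-0.46283868  0.19682381  0.57047937  1.41702143 -0.10665337  1.5583947
  1.10755395] [[-0.845  0.534  0.   ]
 [ 0.534  0.845  0.001]
 [ 0.     0.001 -1.   ]]
```

Emit:
jog_arm:
  dp:
    - [0,0,0]
    - [0,0,0]
    - [0,0,0]
    - [0,0,0]
    - [0,0,0]
    - [0,0,0]
    - [0,0,0]
    - [0,0,0]
    - [0,0,0]
    - [0,0,0]
    - [0,0,0]
    - [0,0,0]
  turn:
    - [0,0,1]
    - [0,0,1]
    - [0,0,1]
    - [0,0,1]
    - [0,0,1]
    - [0,0,1]
    - [0,0,1]
    - [0,0,1]
    - [0,0,1]
    - [0,0,1]
    - [0,0,1]
    - [0,0,1]
  grip: [-1,-1,-1,-1,-1,-1,-1,-1,-1,-1,-1,-1]

```text
time_s: 5.8
ee_pos: [573.4, -52.6, 331.3]
orientation: [-2.265, -2.176, -0.001]
ft_force: [-0.4, -0.1, 0.8]
grip_width: 87.0
gripper_force: 0.0
```

Emit:
jog_arm:
  dp:
    - [0,0,1]
    - [0,0,1]
    - [0,0,1]
    - [0,0,1]
    - [0,0,1]
    - [0,0,0]
  turn:
    - [0,0,1]
    - [0,0,1]
    - [0,0,1]
    - [0,0,1]
    - [0,0,1]
    - [0,0,0]
  grip: [-1,-1,-1,-1,-1,-1]

```text
time_s: 6.55
ee_pos: [572.5, -52.5, 204.9]
orientation: [-2.678, -1.638, 0.004]
ft_force: [0.4, 0.3, 0.6]
grip_width: 87.4
gripper_force: 0.0
```

```bash
cat > st.py <<'E'
from h import *
import sys
s=arm.read_state();M=R.from_rotvec(s['orientation']).as_matrix();print(s['ee_pos'].round(1) if hasattr(s['ee_pos'],'round') else s['ee_pos'],M.round(3).tolist(),'F',np.round(s['ft_force'],1),'q',np.round(s['joint_pos'],2))
if len(sys.argv)>3: print('shares',(M.T@(np.array(list(map(float,sys.argv[1:4])))-s['ee_pos'])/25).round(2))
E
python3 st.py 605.4 -75.7 103
```

```text
[572.5 -52.5 204.9] [[0.455, 0.89, -0.003], [0.89, -0.455, 0.0], [-0.001, -0.003, -1.0]] F [0.4 0.3 0.6] q [-0.59  0.26  0.72  1.64 -0.18  1.31 -0.31]
shares [-0.22  1.61  4.07]
```

Next I move over it and take one close look.

Emit:
jog_arm:
  dp:
    - [-0.11,0.8,0]
    - [-0.11,0.8,0]
    - [0,0,0.5]
    - [0,0,0]
    - [0,0,0]
  turn:
    - [0,0,0]
    - [0,0,0]
    - [0,0,0]
    - [0,0,0]
    - [0,0,0]
  grip: [-1,-1,-1,-1,-1]

```text
time_s: 7.18
ee_pos: [606.4, -76.4, 194.0]
orientation: [-2.68, -1.638, -0.001]
ft_force: [0.4, 0.3, 0.3]
grip_width: 87.3
gripper_force: 0.0
```

```bash
python3 - <<'E'
from h import *
w=grab('wrist','w2.png');M=0
print([np.round(proj(w,p),0) for p in ((628.5,-31.3,95),(602.7-.461*34,-81-.887*34,95),(605.4,-75.7,95))])
E
python3 m.py; python3 st.py 605.4 -75.7 104
```

```text
[array([282., 153.]), array([281., 248.]), array([281., 208.])]
red c [602.7 -80.7] dir [-0.463 -0.886] ext -33.4 36.3
ring [601.3 -82.6] r 63.6 1620
ears [629.7 -87.6 100. ] cap [ 689.1 -106.7  110. ]
side ring
[606.6 -76.6 194.2] [[0.457, 0.89, 0.001], [0.89, -0.457, 0.001], [0.001, 0.0, -1.0]] F [-0.2  0.6 -0.2] q [-0.51  0.37  0.72  1.56 -0.25  1.31 -0.23]
shares [ 0.01 -0.06  3.61]
```

View pics/w2.png

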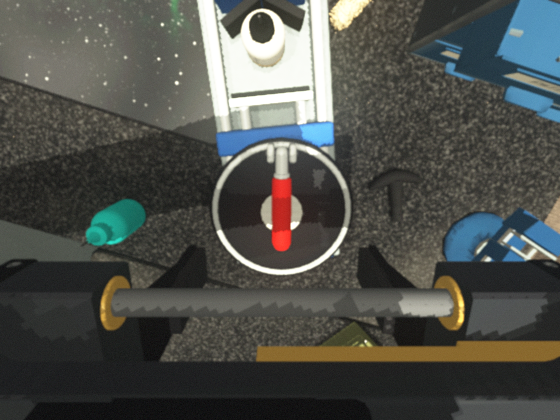

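The close view confirms the alignment: grip runs vertically at column 281, from row 176 to 251, with the ears at row 153. I'll descend and close.

Emit:
jog_arm:
  dp:
    - [0,-0.06,0.8]
    - [0,0,0.8]
    - [0,0,0.8]
    - [0,0,0.8]
    - [0,0,0.4]
    - [0,0,0]
    - [0,0,0]
    - [0,0,0]
    - [0,0,0]
    - [0,0,0]
  turn:
    - [0,0,0]
    - [0,0,0]
    - [0,0,0]
    - [0,0,0]
    - [0,0,0]
    - [0,0,0]
    - [0,0,0]
    - [0,0,0]
    - [0,0,0]
    - [0,0,0]
  grip: [-1,-1,-1,-1,-1,-1,1,1,1,1]
  newtons: 15

```text
time_s: 8.52
ee_pos: [605.5, -76.4, 103.9]
orientation: [2.682, 1.636, 0.001]
ft_force: [-0.5, 0.2, -0.1]
grip_width: 54.4
gripper_force: 0.0
```

```bash
python3 st.py 628.5 -31.3 154
```

```text
[605.5 -76.4 103.9] [[0.457, 0.889, 0.0], [0.889, -0.457, 0.0], [0.0, 0.0, -1.0]] F [-0.5  0.2 -0.1] q [-0.48  0.44  0.69  1.66 -0.3   1.14 -0.19]
shares [ 2.02 -0.01 -2.  ]
```

Emit:
jog_arm:
  dp:
    - [0,0,0]
    - [0,0,0]
    - [0,0,0]
    - [0,0,0]
    - [0,0,0]
    - [0,0,0]
  turn:
    - [0,0,0]
    - [0,0,0]
    - [0,0,0]
    - [0,0,0]
    - [0,0,0]
    - [0,0,0]
  grip: [1,1,1,1,1,1]
  newtons: 20

```text
time_s: 9.28
ee_pos: [605.4, -76.4, 103.7]
orientation: [-2.682, -1.636, -0.0]
ft_force: [-0.3, 0.6, 0.7]
grip_width: 1.9
gripper_force: 0.0
```

```bash
python3 - <<'E'
from h import *
a=grab('scene');b=grab('side')
ca=cv2.resize(a['color'][150:260,225:355],(473,400),interpolation=cv2.INTER_CUBIC)
cb=cv2.resize(b['color'][165:265,245:325],(320,400),interpolation=cv2.INTER_CUBIC)
cv2.imwrite('pics/c2.png',np.hstack([ca,cb]))
for d in(a,b): print([np.round(proj(d,p),1) for p in ((605.4,-76.4,103.7),(605.4,-76.4,84.7),(628.5,-31.3,95),(587,-111,95))])
E
```

```text
[array([290.9, 205.8]), array([290.7, 212.7]), array([280.4, 201.2]), array([299. , 215.4])]
[array([284.8, 214.1]), array([284.9, 219.7]), array([289. , 210.8]), array([281.2, 221.5])]
```

View pics/c2.png

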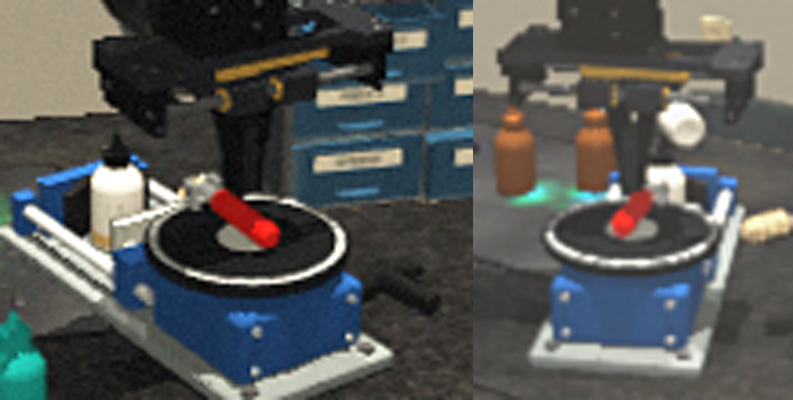

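The fingers shut above the grip. Their tips show at scene (291,204) and side (284,210), roughly 20 mm higher than the stated 19 mm tip length implies. I'll feel downwards with shut fingers to find the real tip height, knowing the grip's top is at z = 104.

Emit:
jog_arm:
  dp:
    - [0,0,0.08]
    - [0,0,0.08]
    - [0,0,0]
  turn:
    - [0,0,0]
    - [0,0,0]
    - [0,0,0]
  grip: [1,1,1]

```text
time_s: 9.75
ee_pos: [605.3, -76.4, 99.5]
orientation: [-2.682, -1.636, 0.0]
ft_force: [0.2, -0.4, 0.9]
grip_width: 0.1
gripper_force: 0.0
```

Emit:
jog_arm:
  dp:
    - [0,0,0.08]
    - [0,0,0.08]
    - [0,0,0]
  turn:
    - [0,0,0]
    - [0,0,0]
    - [0,0,0]
  grip: [1,1,1]

```text
time_s: 10.12
ee_pos: [605.3, -76.4, 95.5]
orientation: [-2.682, -1.636, 0.0]
ft_force: [0.1, -0.1, -0.0]
grip_width: 0.7
gripper_force: 0.0
```

Emit:
jog_arm:
  dp:
    - [0,0,0.08]
    - [0,0,0.08]
    - [0,0,0]
  turn:
    - [0,0,0]
    - [0,0,0]
    - [0,0,0]
  grip: [1,1,1]

```text
time_s: 10.5
ee_pos: [606.0, -76.8, 92.4]
orientation: [2.681, 1.636, 0.002]
ft_force: [0.9, -0.8, 4.1]
grip_width: 0.8
gripper_force: 2.1
```

```bash
python3 - <<'E'
from h import *
a=grab('scene');b=grab('side')
ca=cv2.resize(a['color'][150:260,225:355],(473,400),interpolation=cv2.INTER_CUBIC)
cb=cv2.resize(b['color'][165:265,245:325],(320,400),interpolation=cv2.INTER_CUBIC)
cv2.imwrite('pics/c3.png',np.hstack([ca,cb]))
E
python3 st.py
```

```text
[606.  -76.7  92.3] [[0.458, 0.889, 0.001], [0.889, -0.458, -0.0], [0.001, 0.001, -1.0]] F [ 0.5 -0.3  5. ] q [-0.48  0.46  0.68  1.67 -0.31  1.12 -0.19]
```

View pics/c3.png

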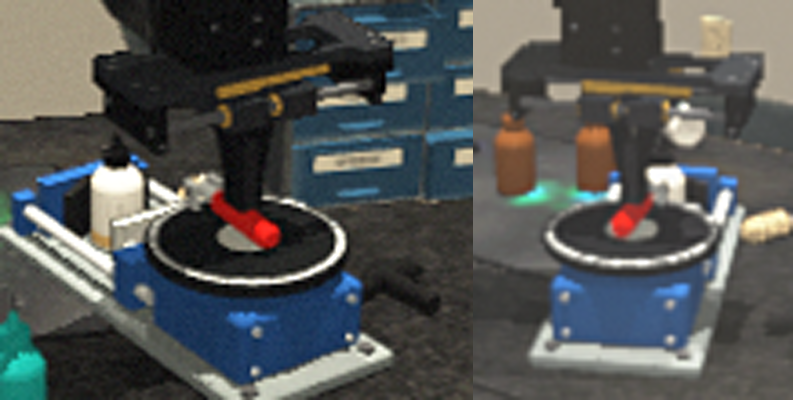

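Contact: the shut fingertips rest on the grip's top (z = 104) at a reported TCP z of 92. So the tips really end about 12 mm above the reported TCP, and the grasp needs a reported z of about 74. I'll lift, open, go lower and close.

Emit:
jog_arm:
  dp:
    - [0,0,-0.6]
    - [0,0,0]
    - [0,0,0]
    - [0,0,0]
    - [0,0,0]
    - [0,0,0]
  turn:
    - [0,0,0]
    - [0,0,0]
    - [0,0,0]
    - [0,0,0]
    - [0,0,0]
    - [0,0,0]
  grip: [-0.3,-0.3,-0.3,-0.3,-0.3,-0.3]

```text
time_s: 11.35
ee_pos: [605.3, -76.4, 106.6]
orientation: [-2.682, -1.636, 0.0]
ft_force: [0.6, 0.0, -0.3]
grip_width: 51.5
gripper_force: 0.0
```

Emit:
jog_arm:
  dp:
    - [0,0,0.4]
    - [0,0,0.4]
    - [0,0,0.3]
    - [0,0,0]
  turn:
    - [0,0,0]
    - [0,0,0]
    - [0,0,0]
    - [0,0,0]
  grip: [-0.3,-0.3,-0.3,-0.3]

```text
time_s: 11.85
ee_pos: [604.9, -76.4, 78.3]
orientation: [-2.681, -1.636, 0.002]
ft_force: [0.8, -0.9, 0.4]
grip_width: 56.8
gripper_force: 0.0
```

Emit:
jog_arm:
  dp:
    - [0,0,0.1]
    - [0,0,0.06]
    - [0,0,0]
    - [0,0,0]
    - [0,0,0]
    - [0,0,0]
    - [0,0,0]
    - [0,0,0]
  turn:
    - [0,0,0]
    - [0,0,0]
    - [0,0,0]
    - [0,0,0]
    - [0,0,0]
    - [0,0,0]
    - [0,0,0]
    - [0,0,0]
  grip: [-0.3,-0.3,1,1,1,1,1,1]
  newtons: 20

```text
time_s: 12.85
ee_pos: [605.6, -76.5, 75.3]
orientation: [2.682, 1.636, 0.001]
ft_force: [1.3, -1.0, -1.0]
grip_width: 16.6
gripper_force: 20.0
```

```bash
python3 st.py 628.5 -31.3 124
```

```text
[605.6 -76.5  75.3] [[0.457, 0.889, 0.0], [0.889, -0.457, -0.0], [0.0, 0.0, -1.0]] F [ 1.3 -1.  -1. ] q [-0.47  0.48  0.67  1.69 -0.33  1.09 -0.18]
shares [ 2.03 -0.01 -1.95]
```

Emit:
jog_arm:
  dp:
    - [0.02,0,-0.27]
    - [0.05,0,-0.26]
    - [0.08,0,-0.25]
    - [0.12,0,-0.24]
    - [0.15,0,-0.22]
    - [0.18,0,-0.2]
    - [0,0,0]
  turn:
    - [0,0,0]
    - [0,0,0]
    - [0,0,0]
    - [0,0,0]
    - [0,0,0]
    - [0,0,0]
    - [0,0,0]
  grip: [1,1,1,1,1,1,1]

```text
time_s: 13.72
ee_pos: [612.0, -64.0, 112.1]
orientation: [2.682, 1.635, -0.001]
ft_force: [-0.9, -4.6, -1.1]
grip_width: 16.9
gripper_force: 20.0
```

```bash
python3 - <<'E'
from h import *
a=grab('scene');b=grab('side')
ca=cv2.resize(a['color'][150:260,225:355],(473,400),interpolation=cv2.INTER_CUBIC)
cb=cv2.resize(b['color'][165:265,245:325],(320,400),interpolation=cv2.INTER_CUBIC)
cv2.imwrite('pics/c4.png',np.hstack([ca,cb]))
E
python3 st.py 628.5 -31.3 124
```

```text
[612.  -64.  112.1] [[0.458, 0.889, -0.0], [0.889, -0.458, -0.001], [-0.001, 0.0, -1.0]] F [-0.8 -4.8 -0.9] q [-0.5   0.45  0.68  1.64 -0.3   1.16 -0.22]
shares [ 1.47 -0.01 -0.48]
```

View pics/c4.png

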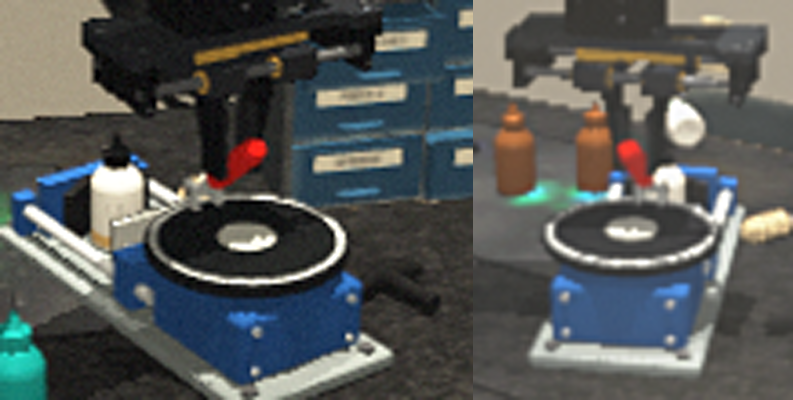

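The handle is about 50° up, with the red end at crop (258,150), and is held properly by the fingers. I'll finish the arc.

Emit:
jog_arm:
  dp:
    - [0.2,0,-0.17]
    - [0.22,0,-0.14]
    - [0.24,0,-0.1]
    - [0.26,0,-0.07]
    - [0.27,0,-0.03]
    - [0.22,0,0]
    - [0,0,0]
    - [0,0,0]
  turn:
    - [0,0,0]
    - [0,0,0]
    - [0,0,0]
    - [0,0,0]
    - [0,0,0]
    - [0,0,0]
    - [0,0,0]
    - [0,0,0]
  grip: [1,1,1,1,1,1,1,1]

```text
time_s: 14.82
ee_pos: [628.5, -33.7, 127.1]
orientation: [2.682, 1.633, 0.001]
ft_force: [-8.2, -5.5, 18.3]
grip_width: 16.4
gripper_force: 19.8
```

```bash
cat > hd.py <<'E'
from h import *
a=grab('scene');b=grab('side')
def red(d,box):
    x0,y0,x1,y1=box; h=cv2.cvtColor(d['color'],cv2.COLOR_BGR2HSV)[y0:y1,x0:x1]
    m=((h[...,0]<8)|(h[...,0]>172))&(h[...,1]>140)&(h[...,2]>60); v,u=np.nonzero(m); v=v+y0;u=u+x0
    t=v<=v.min()+3; bo=v>=v.max()-3
    return (u[t].mean(),v.min()),(u[bo].mean(),v.max()),len(u)
A=red(a,(240,130,345,250));B=red(b,(255,150,320,250));print(A,B)
def tri(p,q):
    o1,r1=ray(a,*p);o2,r2=ray(b,*q);s=np.linalg.lstsq(np.c_[r1,-r2],o2-o1,rcond=None)[0]
    x,y=o1+r1*s[0],o2+r2*s[1];return ((x+y)/2).round(1),np.linalg.norm(x-y).round(1)
print('top',tri(A[0],B[0]),'bottom',tri(A[1],B[1]))
E
python3 hd.py; python3 st.py 628.5 -31.3 124
```

```text
((np.float64(284.75), np.int64(171)), (np.float64(281.85714285714283), np.int64(196)), 184) ((np.float64(287.0625), np.int64(187)), (np.float64(288.72222222222223), np.int64(206)), 94)
top (array([619.7, -48. , 183.2]), np.float64(2.8)) bottom (array([626.3, -36.6, 112.9]), np.float64(1.9))
[628.5 -33.7 127.1] [[0.459, 0.888, 0.001], [0.888, -0.459, -0.001], [-0.0, 0.001, -1.0]] F [-8.5 -6.3 17.6] q [-0.53  0.46  0.68  1.59 -0.3   1.2  -0.27]
shares [ 0.08 -0.04  0.12]
```

The handle is at about 1.38 rad, tilted 13 mm inwards over its 70 mm length, and the tool is pressing down on it. I'll ease up and push outwards a bit more.

Emit:
jog_arm:
  dp:
    - [0,0,-0.12]
    - [0.15,0,-0.05]
    - [0.15,0,0]
    - [0,0,0]
  turn:
    - [0,0,0]
    - [0,0,0]
    - [0,0,0]
    - [0,0,0]
  grip: [1,1,1,1]

```text
time_s: 15.42
ee_pos: [631.3, -26.6, 128.8]
orientation: [2.682, 1.634, -0.003]
ft_force: [-1.3, -6.2, -2.3]
grip_width: 16.4
gripper_force: 19.7
```

```bash
python3 hd.py; python3 st.py 628.5 -31.3 124
```

```text
((np.float64(282.64), np.int64(169)), (np.float64(281.14285714285717), np.int64(195)), 192) ((np.float64(288.1578947368421), np.int64(186)), (np.float64(289.0), np.int64(205)), 107)
top (array([625.4, -38.3, 183.7]), np.float64(4.1)) bottom (array([627.9, -33.4, 114.6]), np.float64(2.6))
[631.3 -26.6 128.8] [[0.459, 0.889, -0.001], [0.889, -0.459, -0.001], [-0.002, -0.0, -1.0]] F [-1.7 -7.1 -2.8] q [-0.54  0.47  0.68  1.58 -0.3   1.21 -0.28]
shares [-0.22 -0.01  0.19]
```

Emit:
jog_arm:
  dp:
    - [0.12,0,0]
    - [0,0,0]
  turn:
    - [0,0,0]
    - [0,0,0]
  grip: [1,1]
  newtons: 40

```text
time_s: 15.78
ee_pos: [632.1, -25.4, 128.8]
orientation: [2.683, 1.632, -0.005]
ft_force: [-3.1, -9.6, -0.5]
grip_width: 16.4
gripper_force: 39.8
```

```bash
python3 hd.py; python3 st.py; cat > bt.py <<'E'
from h import *
import sys
a=grab('scene')
g=cv2.cvtColor(a['color'],cv2.COLOR_BGR2HSV)[185:225,235:272]
m=(g[...,2]>120)&(g[...,1]<90)
v,u=np.nonzero(m); print('sc white',[(s,c) for s,c in comps(m,15)])
k=a['color'][180:215,235:275].max(2)<50
print('cap',comps(k[:16],8))
E
python3 bt.py
```

```text
((np.float64(282.2692307692308), np.int64(169)), (np.float64(281.1111111111111), np.int64(194)), 187) ((np.float64(288.2352941176471), np.int64(185)), (np.float64(289.0), np.int64(205)), 111)
top (array([625.6, -37. , 185. ]), np.float64(1.0)) bottom (array([628.2, -33.1, 115.8]), np.float64(0.1))
[632.  -25.4 128.7] [[0.46, 0.888, -0.002], [0.888, -0.46, -0.003], [-0.004, -0.001, -1.0]] F [ -2.8 -10.    0.1] q [-0.54  0.47  0.68  1.57 -0.3   1.21 -0.29]
sc white [([0, 10, 37, 30, 475], [19.1, 24.3]), ([31, 28, 6, 10, 25], [32.9, 32.7]), ([0, 33, 9, 7, 32], [3.2, 36.5])]
cap [([37, 0, 3, 7, 17], [38.1, 2.4]), ([18, 6, 9, 10, 52], [21.9, 11.6])]
```

The handle is at about 1.50 rad and firm against its stop. I'll begin winding clockwise, 30° first.

Emit:
jog_arm:
  dp:
    - [-0.1,0.45,0]
    - [-0.14,0.43,0]
    - [-0.19,0.41,0]
    - [0,0,0]
  turn:
    - [0,0,0]
    - [0,0,0]
    - [0,0,0]
    - [0,0,0]
  grip: [1,1,1,1]

```text
time_s: 16.42
ee_pos: [655.5, -46.7, 128.7]
orientation: [-2.68, -1.634, 0.004]
ft_force: [-8.9, -0.2, 3.2]
grip_width: 15.2
gripper_force: 39.8
```

```bash
cat >> st.py <<'E'
C=np.array([601.6,-82.7]);r=np.array(s['ee_pos'][:2])-C;n=r/np.linalg.norm(r);f=np.array(s['ft_force'][:2])
print('r',np.linalg.norm(r).round(1),'wind deg',((62.1-np.degrees(np.arctan2(r[1],r[0])))%360).round(1),'Frad',(f@n).round(1),'Ftan(cw)',(f@[n[1],-n[0]]).round(1))
E
python3 hd.py;python3 st.py; python3 bt.py
```

```text
((np.float64(293.7307692307692), np.int64(168)), (np.float64(293.1111111111111), np.int64(193)), 193) ((np.float64(296.6190476190476), np.int64(187)), (np.float64(297.1875), np.int64(207)), 105)
top (array([648.1, -56.4, 183.6]), np.float64(2.8)) bottom (array([649.9, -55.4, 115.7]), np.float64(0.6))
[655.5 -46.7 128.8] [[0.458, 0.889, -0.003], [0.889, -0.458, 0.001], [-0.001, -0.003, -1.0]] F [-7.7 -1.1  3.2] q [-0.48  0.53  0.67  1.5  -0.33  1.24 -0.24]
r 64.8 wind deg 28.3 Frad -7.1 Ftan(cw) -3.4
sc white [([15, 10, 22, 23, 311], [22.8, 20.8]), ([31, 14, 6, 6, 24], [33.3, 16.8]), ([0, 22, 21, 18, 155], [9.4, 31.7]), ([31, 31, 6, 7, 18], [33.4, 34.1]), ([0, 33, 10, 7, 33], [3.4, 36.6])]
cap [([19, 1, 5, 3, 8], [20.6, 1.6]), ([18, 7, 12, 9, 54], [22.4, 11.7])]
```

The circle of the reported TCP is shifted about 7 mm along +d: centre near (604.8,-76.5), radius 58. I'll continue with that.

Emit:
jog_arm:
  dp:
    - [-0.26,0.32,0]
    - [-0.29,0.28,0]
    - [-0.33,0.23,0]
    - [-0.37,0.17,0]
    - [-0.39,0.1,0]
    - [-0.4,0.03,0]
    - [0,0,0]
  turn:
    - [0,0,0]
    - [0,0,0]
    - [0,0,0]
    - [0,0,0]
    - [0,0,0]
    - [0,0,0]
    - [0,0,0]
  grip: [1,1,1,1,1,1,1]

```text
time_s: 17.45
ee_pos: [658.4, -101.7, 128.8]
orientation: [-2.676, -1.637, -0.002]
ft_force: [-2.0, 6.8, 1.7]
grip_width: 14.9
gripper_force: 39.7
```

```bash
sed -i 's/C=np.array(\[601.6,-82.7\])/C=np.array([604.8,-76.5])/' st.py; python3 hd.py;python3 st.py; python3 bt.py
```

```text
((np.float64(314.0), np.int64(172)), (np.float64(312.4583333333333), np.int64(198)), 189) ((np.float64(302.6190476190476), np.int64(192)), (np.float64(302.39130434782606), np.int64(213)), 125)
top (array([ 653.2, -111. ,  184.4]), np.float64(1.9)) bottom (array([ 652.8, -110. ,  115.7]), np.float64(0.5))
[ 658.5 -101.5  128.8] [[0.455, 0.89, -0.001], [0.89, -0.455, 0.004], [0.003, -0.003, -1.0]] F [-3.   6.7  0.6] q [-0.39  0.55  0.67  1.47 -0.35  1.25 -0.15]
r 59.2 wind deg 87.0 Frad -5.5 Ftan(cw) -4.8
sc white [([15, 10, 22, 28, 368], [24.6, 20.9]), ([0, 22, 19, 18, 150], [8.9, 31.6]), ([0, 33, 10, 7, 32], [3.5, 36.7])]
cap [([17, 1, 7, 3, 10], [19.7, 1.5]), ([18, 7, 11, 9, 52], [21.9, 11.7])]
```

Emit:
jog_arm:
  dp:
    - [-0.4,-0.03,0]
    - [-0.39,-0.1,0]
    - [-0.37,-0.17,0]
    - [-0.33,-0.23,0]
    - [-0.29,-0.29,0]
    - [-0.23,-0.33,0]
    - [0,0,0]
  turn:
    - [0,0,0]
    - [0,0,0]
    - [0,0,0]
    - [0,0,0]
    - [0,0,0]
    - [0,0,0]
    - [0,0,0]
  grip: [1,1,1,1,1,1,1]

```text
time_s: 18.48
ee_pos: [611.2, -132.4, 128.9]
orientation: [-2.676, -1.639, -0.006]
ft_force: [3.2, 5.9, -2.6]
grip_width: 14.9
gripper_force: 39.8
```

```bash
python3 hd.py;python3 st.py; python3 bt.py
```

```text
((np.float64(316.0), np.int64(181)), (np.float64(314.6), np.int64(208)), 204) ((np.float64(289.5), np.int64(197)), (np.float64(289.5), np.int64(218)), 123)
top (array([ 606.6, -142.5,  184.2]), np.float64(3.3)) bottom (array([ 605.6, -142.4,  116.7]), np.float64(1.2))
[ 611.2 -132.5  128.9] [[0.454, 0.891, 0.001], [0.891, -0.454, 0.004], [0.004, -0.001, -1.0]] F [ 2.   6.8 -2.1] q [-0.39  0.45  0.7   1.6  -0.31  1.2  -0.1 ]
r 56.4 wind deg 145.5 Frad -6.5 Ftan(cw) -2.8
sc white [([15, 10, 22, 28, 353], [25.0, 20.5]), ([0, 22, 17, 18, 135], [8.1, 31.3]), ([0, 33, 10, 7, 33], [3.4, 36.6])]
cap [([18, 7, 11, 9, 52], [22.0, 11.7])]
```

Emit:
jog_arm:
  dp:
    - [-0.2,-0.35,0]
    - [-0.14,-0.38,0]
    - [-0.07,-0.4,0]
    - [0,-0.4,0]
    - [0.07,-0.4,0]
    - [0.14,-0.38,0]
    - [0,0,0]
  turn:
    - [0,0,0]
    - [0,0,0]
    - [0,0,0]
    - [0,0,0]
    - [0,0,0]
    - [0,0,0]
    - [0,0,0]
  grip: [1,1,1,1,1,1,1]

```text
time_s: 19.5
ee_pos: [559.6, -110.1, 129.1]
orientation: [2.678, 1.643, 0.011]
ft_force: [15.0, 7.6, -13.4]
grip_width: 15.7
gripper_force: 40.3
```

```bash
python3 hd.py;python3 st.py; python3 bt.py
```

```text
((np.float64(296.14814814814815), np.int64(186)), (np.float64(295.7916666666667), np.int64(214)), 217) ((np.float64(270.47058823529414), np.int64(195)), (np.float64(271.10526315789474), np.int64(217)), 122)
top (array([ 555.1, -119.3,  185.7]), np.float64(1.3)) bottom (array([ 554.6, -120.7,  115.9]), np.float64(1.2))
[ 559.7 -110.1  129.1] [[0.453, 0.891, 0.006], [0.891, -0.453, 0.004], [0.006, 0.003, -1.0]] F [ 12.9   7.5 -11.4] q [-0.48  0.32  0.72  1.75 -0.23  1.15 -0.16]
r 56.2 wind deg 205.4 Frad -14.8 Ftan(cw) -1.7
sc white [([14, 9, 23, 29, 356], [24.2, 19.6]), ([0, 22, 15, 18, 120], [7.3, 30.8]), ([0, 33, 10, 7, 33], [3.4, 36.6])]
cap [([9, 1, 6, 3, 8], [11.9, 2.0]), ([16, 1, 7, 3, 8], [19.1, 1.9]), ([22, 0, 16, 9, 86], [31.4, 3.0]), ([17, 6, 8, 9, 49], [20.5, 10.7])]
```

Bottle has started to move (cap 21.9→20.5). Radial push is growing, so I'll shift inward a bit and track the bottle by subpixel template matching.

```bash
cat > bt.py <<'E'
from h import *
a=grab('scene'); ref=np.load('ab.npz')['a']; K=8
T=cv2.resize(ref[187:203,250:265],None,fx=K,fy=K,interpolation=cv2.INTER_CUBIC)
S=cv2.resize(a['color'][172:212,225:280],None,fx=K,fy=K,interpolation=cv2.INTER_CUBIC)
_,v,_,l=cv2.minMaxLoc(cv2.matchTemplate(S,T,cv2.TM_CCOEFF_NORMED))
dx,dy=l[0]/K+225-250,l[1]/K+172-187
p0=np.array([649,61,90.]);e=np.array([.31,.95,0]);J=(np.array(proj(a,p0+e*10))-np.array(proj(a,p0)))/10
print('shift px',dx,dy,'score',round(v,3),'travel mm',round(J@[dx,dy]/(J@J),2),'px/mm',J.round(3))
E
python3 bt.py
```

```text
shift px -1.125 -0.875 score 0.977 travel mm 5.49 px/mm [-0.225 -0.123]
```

Emit:
jog_arm:
  dp:
    - [0.28,-0.28,0]
    - [0.26,-0.31,0]
    - [0,0,0]
  turn:
    - [0,0,0]
    - [0,0,0]
    - [0,0,0]
  grip: [1,1,1]

```text
time_s: 20.08
ee_pos: [551.7, -94.4, 129.1]
orientation: [2.678, 1.638, 0.006]
ft_force: [10.3, -0.6, -12.6]
grip_width: 15.8
gripper_force: 39.4
```

```bash
python3 hd.py;python3 st.py; python3 bt.py
```

```text
((np.float64(288.5), np.int64(186)), (np.float64(287.82608695652175), np.int64(214)), 216) ((np.float64(266.75), np.int64(194)), (np.float64(267.6470588235294), np.int64(215)), 117)
top (array([ 546.7, -104. ,  184.6]), np.float64(1.9)) bottom (array([ 546.8, -103.5,  115.3]), np.float64(3.0))
[551.7 -94.4 129. ] [[0.456, 0.89, 0.004], [0.89, -0.456, 0.001], [0.003, 0.004, -1.0]] F [ 11.4   0.5 -12.3] q [-0.52  0.29  0.72  1.78 -0.21  1.15 -0.21]
r 56.0 wind deg 223.4 Frad -10.9 Ftan(cw) -3.2
shift px -1.125 -0.875 score 0.975 travel mm 5.49 px/mm [-0.225 -0.123]
```

```bash
python3 - <<'E'
from h import *
w=grab('wrist','full3.png'); np.save('w3.npy',w['color'])
u,v=proj(w,(649,61,60)); print(u,v,np.array(proj(w,(652.1,70.5,60)))-[u,v])
u,v=int(u),int(v);x0,y0=max(u-75,0),max(v-75,0)
print(x0,y0)
cv2.imwrite('pics/w3.png',cv2.resize(w['color'][y0:y0+150,x0:x0+170],None,fx=4,fy=4,interpolation=cv2.INTER_CUBIC)[:600,:680])
E
```

```text
306.5980395612601 -47.20151029637273 [ -2.07909322 -18.38120901]
231 0
```

View pics/w3.png

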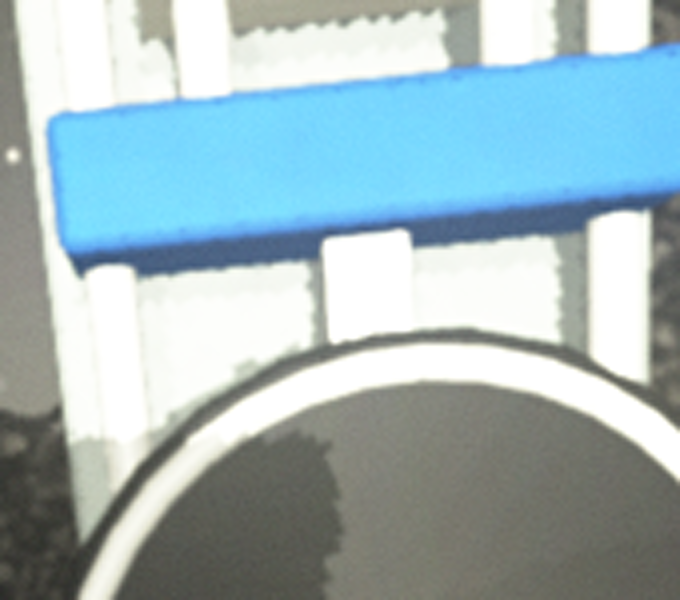

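The crop shows the blue carriage driven away from the wheel; the bottle lies outside this view. The scene match says the bottle stopped (5.5 mm) between 205° and 223°. One more small step will confirm that.

Emit:
jog_arm:
  dp:
    - [0.34,-0.22,0]
    - [0.2,-0.12,0]
    - [0,0,0]
  turn:
    - [0,0,0]
    - [0,0,0]
    - [0,0,0]
  grip: [1,1,1]

```text
time_s: 20.65
ee_pos: [549.1, -80.7, 128.9]
orientation: [2.68, 1.635, 0.002]
ft_force: [4.8, -5.3, -8.6]
grip_width: 15.2
gripper_force: 38.8
```

```bash
python3 hd.py;python3 st.py; python3 bt.py;python3 bt.py
```

```text
((np.float64(283.14814814814815), np.int64(185)), (np.float64(282.36), np.int64(213)), 226) ((np.float64(265.3809523809524), np.int64(193)), (np.float64(265.89473684210526), np.int64(214)), 120)
top (array([544.8, -90.8, 183.9]), np.float64(2.8)) bottom (array([543.8, -90.4, 114.5]), np.float64(1.3))
[549.1 -80.7 128.9] [[0.458, 0.889, 0.002], [0.889, -0.458, -0.001], [-0.0, 0.003, -1.0]] F [ 5.6 -6.4 -8.7] q [-0.55  0.28  0.72  1.79 -0.2   1.14 -0.24]
r 55.8 wind deg 237.8 Frad -5.1 Ftan(cw) -6.8
shift px -1.125 -0.875 score 0.976 travel mm 5.49 px/mm [-0.225 -0.123]
shift px -1.125 -0.875 score 0.976 travel mm 5.49 px/mm [-0.225 -0.123]
```

The bottle hasn't moved between 205° and 238°, so it is home, reached somewhere between 178° and 205°. One radian past that means winding to about 250°.

Emit:
jog_arm:
  dp:
    - [0.25,-0.12,0]
    - [0.26,-0.1,0]
    - [0,0,0]
  turn:
    - [0,0,0]
    - [0,0,0]
    - [0,0,0]
  grip: [1,1,1]

```text
time_s: 21.22
ee_pos: [549.4, -67.3, 128.9]
orientation: [2.681, 1.635, -0.0]
ft_force: [2.0, -7.7, -5.8]
grip_width: 15.2
gripper_force: 38.4
```

```bash
python3 hd.py;python3 st.py; python3 bt.py
```

```text
((np.float64(278.37931034482756), np.int64(184)), (np.float64(278.1290322580645), np.int64(211)), 216) ((np.float64(264.47058823529414), np.int64(191)), (np.float64(265.10526315789474), np.int64(212)), 113)
top (array([543.8, -78.3, 185. ]), np.float64(0.5)) bottom (array([543.3, -78.8, 116.7]), np.float64(1.2))
[549.4 -67.4 128.9] [[0.458, 0.889, 0.001], [0.889, -0.458, -0.001], [-0.001, 0.001, -1.0]] F [ 2.1 -6.3 -5.1] q [-0.57  0.28  0.71  1.79 -0.2   1.14 -0.27]
r 56.2 wind deg 251.5 Frad -3.1 Ftan(cw) -5.9
shift px -1.125 -0.875 score 0.976 travel mm 5.49 px/mm [-0.225 -0.123]
```

Emit:
jog_arm:
  dp:
    - [0.1,-0.03,0]
  turn:
    - [0,0,0]
  grip: [1]

```text
time_s: 21.5
ee_pos: [549.6, -65.9, 128.8]
orientation: [2.681, 1.632, -0.001]
ft_force: [0.9, -11.4, -5.2]
grip_width: 15.6
gripper_force: 38.0
```

```bash
python3 st.py; python3 bt.py
```

```text
[549.6 -65.9 128.8] [[0.459, 0.888, 0.001], [0.888, -0.459, -0.003], [-0.002, 0.002, -1.0]] F [  0.9 -11.4  -5.2] q [-0.57  0.28  0.71  1.79 -0.19  1.14 -0.28]
r 56.2 wind deg 253.0 Frad -3.0 Ftan(cw) -11.1
shift px -1.125 -0.875 score 0.976 travel mm 5.49 px/mm [-0.225 -0.123]
```

Emit:
jog_arm:
  dp:
    - [0.1,-0.03,0]
  turn:
    - [0,0,0]
  grip: [1]

```text
time_s: 21.68
ee_pos: [550.0, -63.7, 128.8]
orientation: [2.681, 1.632, -0.002]
ft_force: [0.6, -11.0, -5.0]
grip_width: 15.4
gripper_force: 38.0
```

```bash
python3 st.py
```

```text
[550.  -63.7 128.8] [[0.459, 0.888, 0.0], [0.888, -0.459, -0.003], [-0.002, 0.002, -1.0]] F [  0.6 -11.   -5. ] q [-0.57  0.28  0.71  1.79 -0.19  1.15 -0.28]
r 56.3 wind deg 255.2 Frad -3.0 Ftan(cw) -10.5
```

A winding force of 11 N is the brake plus about 4 N, which fits a hold of roughly 28 N. I'll release and lift clear.

Emit:
jog_arm:
  dp:
    - [0,0,0]
    - [0,0,0]
    - [0,0,0]
    - [0,0,0]
    - [0,0,0]
    - [0,0,0]
    - [0,0,-0.8]
    - [0,0,-1]
    - [0,0,-1]
    - [0,0,-1]
    - [0,0,-1]
    - [0,0,0]
  turn:
    - [0,0,0]
    - [0,0,0]
    - [0,0,0]
    - [0,0,0]
    - [0,0,0]
    - [0,0,0]
    - [0,0,0]
    - [0,0,0]
    - [0,0,0]
    - [0,0,0]
    - [0,0,0]
    - [0,0,0]
  grip: [0,0,0,0,0,0,0,0,0,0,0,0]

```text
time_s: 23.18
ee_pos: [551.0, -61.1, 249.9]
orientation: [2.681, 1.636, 0.005]
ft_force: [0.4, 0.2, -0.9]
grip_width: 43.9
gripper_force: 0.0
```

```bash
python3 hd.py;python3 st.py; python3 bt.py; python3 - <<'E'
from h import *
a=grab('scene');b=grab('side')
ca=cv2.resize(a['color'][150:260,225:355],(473,400),interpolation=cv2.INTER_CUBIC)
cb=cv2.resize(b['color'][165:265,245:325],(320,400),interpolation=cv2.INTER_CUBIC)
cv2.imwrite('pics/end.png',np.hstack([ca,cb]))
E
```

```text
((np.float64(277.2916666666667), np.int64(183)), (np.float64(277.41379310344826), np.int64(211)), 213) ((np.float64(264.5), np.int64(192)), (np.float64(265.10526315789474), np.int64(212)), 109)
top (array([545. , -74.7, 183.3]), np.float64(5.8)) bottom (array([543.7, -76.6, 115.8]), np.float64(1.1))
[550.  -60.9 247.8] [[0.457, 0.889, -0.0], [0.889, -0.457, 0.0], [0.0, -0.0, -1.0]] F [0.7 0.3 0.3] q [-0.61  0.17  0.73  1.63 -0.12  1.38 -0.34]
r 57.0 wind deg 258.0 Frad -0.6 Ftan(cw) 0.4
shift px -1.125 -0.875 score 0.976 travel mm 5.49 px/mm [-0.225 -0.123]
```

View pics/end.png

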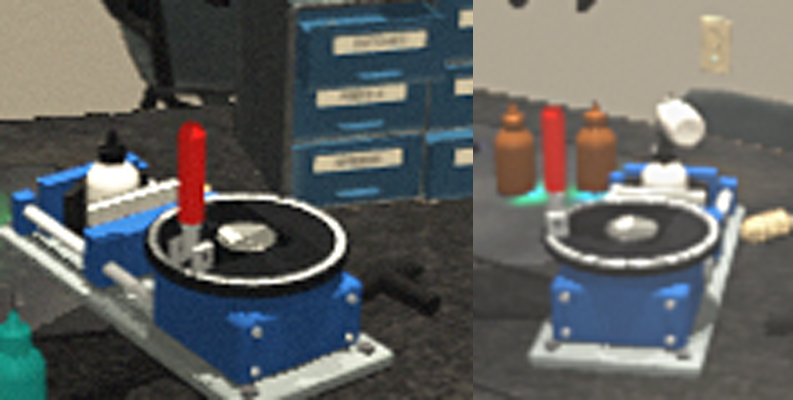

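The handle stands upright at scene crop (190,175). The jaw pad presses the upright bottle at (112,180) into the V-block, and the gripper is clear. Handing in.

```bash
python3 -c "
from station import arm
print(arm.job_done())"
```

```text
the job is handed in; nothing more can be done
None
```

I handed the job in, but no verdict came back: the bottle is clamped upright in the V-block at an estimated 28 N (not directly measured), the red handle stands up, and the gripper is clear.

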